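# Sort cores, jars and the weight into their lab trays

## Task

Clear the lab bench by sorting the five loose things: both pale grey concrete cores into the orange tray, both red-capped amber jars into the blue tray, and the brass weight into the green tray, each standing upright on the tray's floor. Set them down gently, never letting one drop, and leave the glass beaker and the white tub where they stand.

Things in the scene. Friction and masses are not known exactly. Their poses are not given: they have to be found in the camera images.
- core_1: Pale grey concrete test core, a plain upright cylinder, 40 mm diameter, 65 mm high, about 0.19 kg (varies). Origin: centre of its underside, z up along its axis.
- core_2: A second, identical pale grey concrete test core, a plain upright cylinder, 40 mm diameter, 65 mm high, about 0.19 kg (varies). Origin: centre of its underside, z up along its axis.
- jar_1: Amber glass sample jar with a red screw cap, straight-sided and standing upright, 40 mm diameter, 62 mm high in all (the cap is the top 14 mm, also 40 mm wide), about 0.1 kg (varies). Origin: centre of its underside, z up along its axis.
- jar_2: A second, identical amber glass sample jar with a red screw cap, straight-sided and standing upright, 40 mm diameter, 62 mm high in all (the cap is the top 14 mm, also 40 mm wide), about 0.1 kg (varies). Origin: centre of its underside, z up along its axis.
- weight: Brass weight standing upright: cylinder 38 mm diameter, 45 mm high, then a 14 mm wide neck and a 24 mm wide knob, 62 mm high in all, about 0.4 kg (varies). Origin: centre of its underside, z up along its axis.
- orange_tray: Orange, screwed-down open tray, 130 mm (its x) by 150 mm (its y) outside, 20 mm high, walls and floor 4 mm thick. Origin: centre of its underside, z up; it may be turned about the vertical by up to 0.3 rad.
- blue_tray: Blue, screwed-down open tray, 130 mm (its x) by 150 mm (its y) outside, 20 mm high, walls and floor 4 mm thick. Origin: centre of its underside, z up; it may be turned about the vertical by up to 0.3 rad.
- green_tray: Green, screwed-down open tray, 130 mm (its x) by 150 mm (its y) outside, 20 mm high, walls and floor 4 mm thick. Origin: centre of its underside, z up; it may be turned about the vertical by up to 0.3 rad.
- beaker: Bystander, to be left alone: empty loose clear glass beaker, 68 mm diameter, 90 mm high. Origin: centre of its underside.
- tub: Bystander, to be left alone: closed loose white plastic tub, 66 mm diameter, 90 mm high. Origin: centre of its underside.

How it is judged:
At the end, for the whole second after the job is handed in: Cores in the orange tray, jars in the blue, weight in the green: each centre within 46 mm of the tray centre along the tray's x and 56 mm along its y, underside less than 12 mm above the tray's underside, upright within 0.15 rad, at rest (below 20 mm/s) and released (x of core_1 in the frame of orange_tray between -0.046 and 0.046 m and y of core_1 in the frame of orange_tray between -0.056 and 0.056 m and z of each of core_1, core_2 in the frame of orange_tray below 0.012 m and angle between each of core_1, core_2, jar_1, jar_2, weight's own z axis and vertical below 0.15 rad and linear speed of each of core_1, core_2, jar_1, jar_2, weight below 0.02 m/s and x of core_2 in the frame of orange_tray between -0.046 and 0.046 m and y of core_2 in the frame of orange_tray between -0.056 and 0.056 m and x of jar_1 in the frame of blue_tray between -0.046 and 0.046 m and y of jar_1 in the frame of blue_tray between -0.056 and 0.056 m and z of each of jar_1, jar_2 in the frame of blue_tray below 0.012 m and x of jar_2 in the frame of blue_tray between -0.046 and 0.046 m and y of jar_2 in the frame of blue_tray between -0.056 and 0.056 m and x of weight in the frame of green_tray between -0.046 and 0.046 m and y of weight in the frame of green_tray between -0.056 and 0.056 m and z of weight in the frame of green_tray below 0.012 m); the robot touches nothing.
It fails at once if a core, a jar or the weight is let go of with its underside more than 40 mm above the bench (dropped) ((height (world z) of core_1 above 0.04 m and contact force between the fingers and core_1 below 0.01 N) or (height (world z) of core_2 above 0.04 m and contact force between the fingers and core_2 below 0.01 N) or (height (world z) of jar_1 above 0.04 m and contact force between the fingers and jar_1 below 0.01 N) or (height (world z) of jar_2 above 0.04 m and contact force between the fingers and jar_2 below 0.01 N) or (height (world z) of weight above 0.04 m and contact force between the fingers and weight below 0.01 N)).
It fails at once if the beaker is moved by more than 30 mm (distance of beaker from where it was at the start of the episode above 0.03 m).
It fails at once if the tub is moved by more than 30 mm (distance of tub from where it was at the start of the episode above 0.03 m).
It also fails if it takes over 118 s, if anything falls off the work surface, if the arm or the gripper's body presses on something with over 40 N, if the wrist force passes 120 N, or if a joint passes its speed limit or range.

## Robot

A 6-joint arm with a two-finger parallel gripper is mounted at the origin on the work surface. World frame = base frame: x ahead of the robot, y to its left, z up, the work surface at z = 0. Lengths are in m, angles in rad, forces in N, time in s.
With the tool pointing down it reaches from about 0.3 to 0.75 m from the base axis. Payload 8.5 kg.
Tool frame: the origin (TCP) lies at the very end of the fingers, on their centre line; the grasp point (between the pads) lies 19 mm behind it (tcp_to_grasp is the distance from the TCP to the grasp point, in m); x points along the fingers, y is the direction in which the jaws open and shut, and the axes are right-handed (so a half turn about x gives the same grasp; the last joint's range is limited). The gripper opens to 88 mm and grips with 3 to 60 N. Pads are 18 mm wide; open, the fingers measure 123 mm over their backs; the gripper's body (75 mm by 187 mm) begins 45 mm behind the grasp point.
Start: joints at [-0.215, 0.381, 1.297, -0, 1.464, -0.215], TCP at [0.55, 0, 0.239] pointing down, gripper open.
Joint ranges: [-3.11, 3.11], [-0.89, 2.33], [0.22, 2.48], [-1.42, 4.56], [0.17, 2.85], [-2.88, 2.88]. Speed limits (rad/s): [2.39, 2.39, 3.14, 3.14, 3.14, 3.14].

## Interface

Orientations are given as a rotation vector (axis times angle).
In Python, from station import read_state, capture, get_calibration, close_job, tcp_to_grasp gives the robot as it stands. The module is installed in compiled form; this text tells all that it offers.
- The arm moves only by the tool carry_out, never from a script. Its argument "plan" is a list of rows, each a list of 3 entries, a list of its own where there are three numbers: the closure, from 0 (fully open) to 1 (shut), then the shift along the tool's x, y, z in cm, then the turn, a rotation vector about the tool's x, y, z in rad. A call has 1 to 10 rows; each row shifts and turns the commanded pose from where the row before left it, along the tool's axes as they then stand; what a row does not reach is not made up. A row lasts 1/10 s, in which the tool goes at most 50 mm and 8.59 degrees, less where a joint would pass 70% of its speed; a pose out of reach is approached as far as the arm can. A call is refused whole if a number of a shift passes 5 or a number of a turn 0.15, either way. A call with a gripper value outside its range is refused whole. The fingers move at their own pace and stop on an object; "force" is the grip in N (left out, the last holds). Time passes only in rows, so rows that do not move let the fingers close. It gives the time, the measured TCP pose, the force and the opening at its end, in the units of the state.
- read_state(): the state, without advancing time (a new reading comes with each control period).
- capture(name): name is "scene" or "side" or "wrist"; returns (picture, depth): 400x640x3 uint8, red, green, blue; 400x640 float32, m along the optical axis (not along the pixel's ray), 0 where there is no reading.
- get_calibration(name): a dict with "intrinsics" (3x3 intrinsics, pixels), "distortion" ([k1, k2, p1, p2, k3] as OpenCV has them; the pictures are not rectified), "R" (3x3) and "t" (3): a world point X has camera coordinates R X + t. Camera axes: x right, y down, z forward; pixel columns grow to the right and rows downward; lengths in m; the calibration is good to about 2 mm. A picture is of the moment at which its call begins: read the wrist's pose just before it. get_calibration takes no time and is no camera call; for the wrist camera it gives the pose at the moment of the call.
- close_job(): hands the job in, once; it reports no verdict.
The state is a dict: "t": time; "joint_positions": joint angles; "qd": joint speeds; "joint_efforts": joint torques, N m; "tcp_pos": TCP position; "tool_rot": TCP orientation; "ft_force": force on the tool from outside, world axes, zero at the start; "torque": the same for the moment, N m; "opening": finger opening in m.
Only numpy, scipy, OpenCV 4.12 (cv2) and the standard library are available. Lean on these libraries where they do the work, as an engineer would, in place of code of your own. Each camera call takes 0.05 s, during which the arm holds its last target.

## Working session

There is one attempt and no reset: what is moved stays moved. The work goes in short steps, Python scripts to look and compute and a tool call to move; the robot and the scene stay as the last step left them, time stands still between calls to the robot, and variables do not carry over. Pictures are saved under pics/ and viewed, and the job is handed in when it is done.

Besides the shell and the picture viewer there is one more tool, called as name(argument=value, ...) on one line, values as JSON. carry_out: Moves the arm, as the interface text tells. Its arguments: {"type":"object","properties":{"plan":{"type":"array"},"force":{"type":"number"}},"required":["plan"]}

```bash
mkdir -p pics; ls
python3 - <<'E'
from station import *
import cv2,numpy as np
print(read_state(), tcp_to_grasp)
for n in ["scene","side","wrist"]:
    c=get_calibration(n); print(n,{k:np.round(v,4).tolist() for k,v in c.items()})
    p,d=capture(n); cv2.imwrite(f"pics/{n}0.png",p[:,:,::-1]); np.savez(f"{n}0.npz",p=p,d=d,**c)
    print((d>0).mean())
E
```

```text
pics
{'t': 0.0, 'joint_positions': array([-2.15282684e-01,  3.81194558e-01,  1.29822997e+00,  1.40672310e-05,
        1.46360295e+00, -2.15303057e-01]), 'qd': array([ 0.00145171, -0.00091501, -0.00180598, -0.0007116 , -0.00172018,
       -0.00100067]), 'joint_efforts': array([-6.18006070e-04, -4.37936819e+01, -2.24552107e+01,  7.13253510e-02,
        3.52583989e-02, -8.49877097e-05]), 'tcp_pos': array([5.49728728e-01, 7.00884667e-05, 2.38148928e-01]), 'tool_rot': array([ 1.20875985,  1.2104743 , -1.21006425]), 'ft_force': array([-0.61082022,  0.14012868,  0.13460873]), 'torque': array([0.02613657, 0.00161687, 0.02307526]), 'opening': 0.08818357525541572} 0.0187
scene {'intrinsics': [[514.7681, 0.0, 316.5048], [0.0, 514.7681, 203.7935], [0.0, 0.0, 1.0]], 'distortion': [-0.0423, 0.0, 0.0, 0.0, 0.0], 'R': [[-0.4164, 0.9091, -0.0074], [0.5858, 0.262, -0.7669], [-0.6953, -0.3238, -0.6417]], 't': [0.2546, -0.3282, 1.9591]}
0.99451953125
side {'intrinsics': [[398.181, 0.0, 318.0182], [0.0, 398.181, 193.2597], [0.0, 0.0, 1.0]], 'distortion': [-0.0396, 0.0, 0.0, 0.0, 0.0], 'R': [[-0.8671, -0.498, -0.0143], [-0.2521, 0.4633, -0.8496], [0.4297, -0.733, -0.5273]], 't': [0.5216, 0.1624, 0.6934]}
0.996125
wrist {'intrinsics': [[314.0905, 0.0, 321.3331], [0.0, 314.0905, 204.4209], [0.0, 0.0, 1.0]], 'distortion': [-0.0314, 0.0, 0.0, 0.0, 0.0], 'R': [[1.0, 0.0003, -0.0011], [0.0006, -0.962, 0.273], [-0.001, -0.273, -0.962]], 't': [-0.5496, -0.0367, 0.3891]}
0.99581640625
```

View pics/scene0.png

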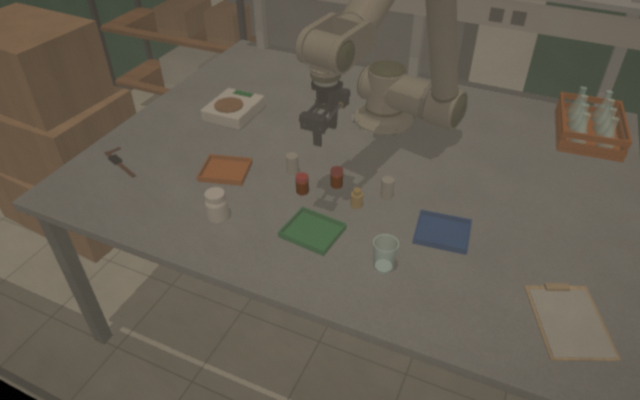

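View pics/side0.png

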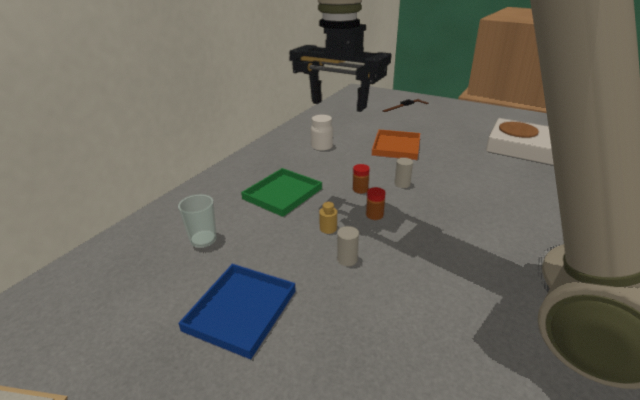

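View pics/wrist0.png

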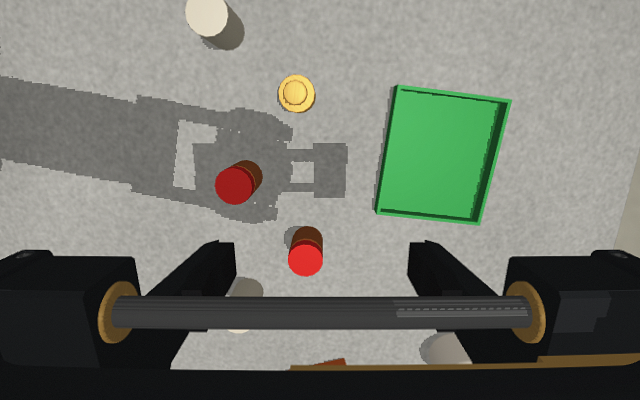

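The side view shows all the pieces: cores at (403,172) and (347,246), jars at (361,178) and (376,203), weight at (328,218), trays green (282,191), orange (397,144) and blue (240,308), beaker (200,220), tub (321,133). Next I measure them.

```bash
cat > h.py <<'E'
import numpy as np,cv2
from station import *
def cloud(d,c):
    v,u=np.mgrid[0:400,0:640]
    n=cv2.undistortPoints(np.stack([u,v],-1).reshape(-1,1,2).astype(np.float64),c["intrinsics"],c["distortion"]).reshape(400,640,2)
    P=np.dstack([n*d[...,None],d])
    return (P-np.asarray(c["t"]).ravel())@np.asarray(c["R"])   # R^T(x-t)
def rays(uv,c,z):
    n=cv2.undistortPoints(np.asarray(uv,float).reshape(-1,1,2),c["intrinsics"],c["distortion"]).reshape(-1,2)
    R=np.asarray(c["R"]);t=np.asarray(c["t"]).ravel()
    D=np.c_[n,np.ones(len(n))]@R; C=-R.T@t
    return (C+D*((z-C[2])/D[:,2])[:,None])[:,:2]
def blobs(m,a=15):
    k,l,s,ce=cv2.connectedComponentsWithStats(m.astype(np.uint8),connectivity=4)
    return [l==i for i in range(1,k) if s[i,4]>=a]
E
cat > m.py <<'E'
import sys
from h import *
for n in sys.argv[1:]:
    f=np.load(n+"0.npz");p=f["p"];d=f["d"];c={k:f[k] for k in("intrinsics","distortion","R","t")}
    W=cloud(d,c);hsv=cv2.cvtColor(p,cv2.COLOR_RGB2HSV)
    z=W[...,2];ws=(W[...,0]>.2)&(W[...,0]<.95)&(abs(W[...,1])<.6)&(d>0)
    print(n,"floor z",np.median(z[ws]))
    H,S=hsv[...,0].astype(int),hsv[...,1]
    for nm,lo,hi in(("orange",5,14),("green",45,80),("blue",105,125)):
        m=ws&(H>=lo)&(H<=hi)&(S>110)&(z<.03)
        for b in blobs(m,150):
            m2=b.astype(np.uint8); ct=max(cv2.findContours(m2,cv2.RETR_EXTERNAL,cv2.CHAIN_APPROX_NONE)[0],key=cv2.contourArea)
            r=cv2.minAreaRect(rays(ct,c,.02).astype(np.float32)*1000)
            print(" tray",nm,b.sum(),np.round(r[0]),np.round(r[1]),round(r[2],1),"ct z",np.round(z[b].max(),3))
    for b in blobs(ws&(z>.02)&(z<.12),25):
        q=W[b];zt=np.percentile(q[:,2],98);t=b&(z>zt-.006)
        ct=np.argwhere(t)[:,::-1]; (x,y),r=cv2.minEnclosingCircle((W[t][:,:2]*1000).astype(np.float32))
        print(" obj px",np.argwhere(b).mean(0)[::-1].round(),b.sum(),"top",zt.round(3),"xy",round(x,1),round(y,1),"r",round(r,1),"rgb",np.median(p[t],0),np.median(p[b],0))
E
python3 m.py side scene wrist
```

```text
side floor z -0.0010573763817230632
 tray orange 1195 [ 534. -341.] [130. 188.] 15.3 ct z 0.02
 tray orange 160 [523. -68.] [36. 65.] 25.6 ct z 0.03
 tray orange 193 [449.  21.] [37. 48.] 22.1 ct z 0.03
 tray green 2152 [679.  36.] [166. 144.] 83.6 ct z 0.021
 tray blue 6351 [536. 369.] [138. 159.] 6.4 ct z 0.021
 obj px [322. 129.] 569 top 0.089 xy 734.8 -261.5 r 31.1 rgb [174. 166. 154.] [140. 133. 122.]
 obj px [509. 135.] 1024 top 0.058 xy 231.1 -537.2 r 56.1 rgb [122.  83.  50.] [136. 129. 119.]
 obj px [403. 169.] 350 top 0.064 xy 450.3 -159.0 r 20.6 rgb [142.  132.5 117.5] [111. 105.  93.]
 obj px [361. 175.] 315 top 0.061 xy 531.5 -84.1 r 20.9 rgb [144.  32.  28.] [106.  46.  25.]
 obj px [375. 199.] 417 top 0.061 xy 455.9 0.3 r 21.1 rgb [102.  22.  19.] [100.  39.  21.]
 obj px [198. 216.] 1358 top 0.089 xy 731.9 253.4 r 35.8 rgb [123. 131. 121.] [121. 128. 119.]
 obj px [328. 214.] 354 top 0.061 xy 522.8 94.1 r 12.2 rgb [145.  116.5  64. ] [119.  95.  49.]
 obj px [347. 242.] 567 top 0.064 xy 443.1 164.1 r 20.9 rgb [143. 136. 121.] [112. 106.  94.]
scene floor z nan
wrist floor z 0.0003271536152257452
 tray orange 188 [469.   9.] [18. 37.] 38.8 ct z 0.03
 tray orange 225 [531. -70.] [21. 36.] 87.9 ct z 0.03
 tray green 14592 [687.  23.] [150. 133.] 83.6 ct z 0.022
 obj px [213.  21.] 1963 top 0.066 xy 444.3 162.1 r 20.1 rgb [224. 216. 195.] [222. 214. 193.]
 obj px [296.  93.] 1099 top 0.063 xy 523.8 93.2 r 11.8 rgb [242. 208. 110.] [243. 209. 110.]
 obj px [237. 183.] 1409 top 0.063 xy 456.5 -0.4 r 20.0 rgb [154.  30.  28.] [154.  30.  27.]
 obj px [306. 254.] 1289 top 0.063 xy 531.0 -85.6 r 20.0 rgb [224.  48.  44.] [223.  47.  43.]
 obj px [245. 292.] 237 top 0.044 xy 449.9 -145.1 r 11.7 rgb [111. 106.  93.] [111. 106.  93.]
 obj px [238. 331.] 45 top 0.066 xy 449.7 -176.1 r 10.9 rgb [225. 216. 194.] [225. 216. 194.]
 obj px [451. 355.] 672 top 0.059 xy 729.3 -234.2 r 13.0 rgb [148.  141.5 129.5] [142. 135. 124.]
  return _methods._mean(a, axis=axis, dtype=dtype,
  ret = ret.dtype.type(ret / rcount)
```

Run:
```python
from h import *
for n in("side","wrist","scene"):
    f=np.load(n+"0.npz");p=f["p"];d=f["d"];c={k:f[k] for k in("intrinsics","distortion","R","t")}
    W=cloud(d,c);print(n,np.nanpercentile(d,[1,50,99]),W[150,300],-c["R"].T@c["t"],np.isnan(d).sum())
    hsv=cv2.cvtColor(p,cv2.COLOR_RGB2HSV);H,S=hsv[...,0].astype(int),hsv[...,1];z=W[...,2]
    for nm,lo,hi,cx,cy in(("orange",3,16,.53,-.34),("green",45,80,.687,.023),("blue",100,125,.53,.37)):
        near=(np.hypot(W[...,0]-cx,W[...,1]-cy)<.13)&(H>=lo)&(H<=hi)&(S>90)
        for lab,m in(("rim",near&(z>.015)&(z<.03)),("all",near)):
            if m.sum()<50: continue
            r=cv2.minAreaRect((W[m][:,:2]*1000).astype(np.float32))
            print(" ",nm,lab,m.sum(),np.round(r[0],1),np.round(r[1],1),round(r[2],1))
```

```text
side [0.3473102  0.81011084 2.80998755] [ 0.78375813 -0.20931751 -0.00387601] [0.19525667 0.69278641 0.51103313] 0
  orange rim 173 [ 540.2 -360.7] [130.6 156.6] 15.2
  orange all 1211 [ 539.5 -361.8] [132.5 158.5] 15.1
  green rim 336 [688.3  23.8] [152.1 133.3] 83.1
  green all 2205 [675.5  26.1] [153.  211.1] 81.9
  blue rim 958 [541.4 363.1] [131.4 152.7] 6.1
  blue all 6391 [550. 355.] [147.  170.6] 6.0
wrist [0.05349281 0.35743019 0.4664835 ] [ 5.23680057e-01  3.06559382e-02 -1.65638693e-04] [0.54994793 0.07102453 0.38379007] 0
  orange all 151 [ 561.3 -281.1] [49.3 10.4] 4.4
  green rim 2044 [689.   22.7] [150.4 131.6] 83.6
  green all 14639 [694.3  23.2] [152.5 142.1] 83.6
scene [0.39053099 0.63820451 1.58012607] [1.21097379 0.25876926 0.66780946] [1.66046156 0.48878837 1.00725959] 0
```

carry_out(plan=[[0, [0, -3.1, 0], [0, 0, 0]], [0, [0, -3.1, 0], [0, 0, 0]], [0, [0, -3.1, 0], [0, 0, 0]], [0, [3.5, 0, 0], [0, 0, 0]], [0, [4, 0, 0], [0, 0, 0]], [0, [4, 0, 0], [0, 0, 0]], [0, [4, 0, 0], [0, 0, 0]], [0, [3.5, 0, 0], [0, 0, 0]], [0, [1.7, 0, 0], [0, 0, 0]], [0, [1, 0, 0], [0, 0, 0]]], force=25)

```text
t: 1.15
tcp_pos: [0.4564, 0.0001, 0.0203]
tool_rot: [1.209, 1.212, -1.211]
ft_force: [0.8, -0.2, 0.5]
opening: 0.0881
```

carry_out(plan=[[0, [0, 0, 0], [0, 0, 0]], [0, [0, 0, 0], [0, 0, 0]]])

```text
t: 1.35
tcp_pos: [0.4574, -0.0001, 0.0224]
tool_rot: [1.209, 1.208, -1.209]
ft_force: [-0.1, 0.4, 0.8]
opening: 0.0884
```

carry_out(plan=[[1, [0, 0, 0], [0, 0, 0]], [1, [0, 0, 0], [0, 0, 0]], [1, [0, 0, 0], [0, 0, 0]], [1, [0, 0, 0], [0, 0, 0]], [1, [0, 0, 0], [0, 0, 0]], [1, [0, 0, 0], [0, 0, 0]], [1, [0, 0, 0], [0, 0, 0]], [1, [0, 0, 0], [0, 0, 0]]])

```text
t: 2.15
tcp_pos: [0.4569, 0.0, 0.0218]
tool_rot: [1.209, 1.209, -1.209]
ft_force: [-0.4, -0.6, 1.3]
opening: 0.0391
```

carry_out(plan=[[1, [-1, 0, 0], [0, 0, 0]], [1, [-2, 0, 0], [0, 0, 0]], [1, [-3, 0, 0], [0, 0, 0]], [1, [-3, 0, 0], [0, 0, 0]], [1, [-3, 0, 0], [0, 0, 0]], [1, [-2, 0, 0], [0, 0, 0]], [1, [-1, 0, 0], [0, 0, 0]], [1, [0, 0.4, -1.5], [0, 0, 0]], [1, [0, 0.6, -3], [0, 0, 0]], [1, [0, 0.8, -3.8], [0, 0, 0]]])

```text
t: 3.15
tcp_pos: [0.4748, 0.0833, 0.1716]
tool_rot: [1.21, 1.209, -1.212]
ft_force: [-0.1, 1.0, -0.1]
opening: 0.0393
```

carry_out(plan=[[1, [0, 0.8, -3.8], [0, 0, 0]], [1, [0, 0.8, -3.8], [0, 0, 0]], [1, [0, 0.8, -3.8], [0, 0, 0]], [1, [0, 0.8, -3.8], [0, 0, 0]], [1, [0, 0.8, -3.8], [0, 0, 0]], [1, [0, 0.8, -3.8], [0, 0, 0]], [1, [0, 0.8, -3.8], [0, 0, 0]], [1, [0, 0.5, -3], [0, 0, 0]], [1, [0, 0.2, -1.4], [0, 0, 0]], [1, [0, 0, 0], [0, 0, 0]]])

```text
t: 4.15
tcp_pos: [0.5374, 0.3944, 0.1705]
tool_rot: [1.206, 1.211, -1.209]
ft_force: [0.3, -0.8, -1.4]
opening: 0.0391
```

carry_out(plan=[[1, [1, 0, 0], [0, 0, 0]], [1, [2.5, 0, 0], [0, 0, 0]], [1, [3, 0, 0], [0, 0, 0]], [1, [3, 0, 0], [0, 0, 0]], [1, [2.5, 0, 0], [0, 0, 0]], [1, [1.3, 0, 0], [0, 0, 0]], [1, [0.6, 0, 0], [0, 0, 0]], [1, [0.3, 0, 0], [0, 0, 0]], [1, [0.2, 0, 0], [0, 0, 0]], [1, [0, 0, 0], [0, 0, 0]]])

```text
t: 5.15
tcp_pos: [0.5383, 0.3931, 0.0285]
tool_rot: [1.21, 1.209, -1.208]
ft_force: [0.7, 0.1, -0.6]
opening: 0.0394
```

carry_out(plan=[[1, [0.1, 0, 0], [0, 0, 0]], [1, [0.05, 0, 0], [0, 0, 0]], [1, [0, 0, 0], [0, 0, 0]]])

```text
t: 5.45
tcp_pos: [0.538, 0.393, 0.0265]
tool_rot: [1.209, 1.209, -1.209]
ft_force: [0.5, -0.8, -1.5]
opening: 0.0393
```

carry_out(plan=[[1, [0.05, 0, 0], [0, 0, 0]], [1, [0.05, 0, 0], [0, 0, 0]], [1, [0, 0, 0], [0, 0, 0]]])

```text
t: 5.75
tcp_pos: [0.538, 0.3931, 0.0258]
tool_rot: [1.209, 1.209, -1.209]
ft_force: [-1.8, -1.5, 4.6]
opening: 0.0391
```

carry_out(plan=[[0.35, [0, 0, 0], [0, 0, 0]], [0.35, [0, 0, 0], [0, 0, 0]], [0.35, [0, 0, 0], [0, 0, 0]], [0.35, [0, 0, 0], [0, 0, 0]], [0.35, [0, 0, 0], [0, 0, 0]], [0.35, [-1, 0, 0], [0, 0, 0]], [0.35, [-3, 0, 0], [0, 0, 0]], [0.35, [-4, 0, 0], [0, 0, 0]], [0.35, [-4, 0, 0], [0, 0, 0]], [0, [-3, 0, 0], [0, 0, 0]]])

```text
t: 6.75
tcp_pos: [0.5382, 0.3932, 0.179]
tool_rot: [1.212, 1.208, -1.206]
ft_force: [0.3, -0.4, 0.2]
opening: 0.0637
```

carry_out(plan=[[0, [0, 0, 3], [0, 0, 0]], [0, [0, 0, 4.5], [0, 0, 0]], [0, [0, -0.1, 4.5], [0, 0, 0]], [0, [0, -0.1, 4.5], [0, 0, 0]], [0, [0, -0.1, 4.5], [0, 0, 0]], [0, [0, -0.1, 4.5], [0, 0, 0]], [0, [0, -0.1, 4.5], [0, 0, 0]], [0, [0, -0.1, 4.5], [0, 0, 0]], [0, [0, -0.1, 4.5], [0, 0, 0]], [0, [0, 0, 4.5], [0, 0, 0]]])

```text
t: 7.75
tcp_pos: [0.5307, -0.0438, 0.1762]
tool_rot: [1.209, 1.208, -1.208]
ft_force: [0.5, -0.4, -0.7]
opening: 0.0883
```

carry_out(plan=[[0, [0, 0, 3], [0, 0, 0]], [0, [0, 0, 1.3], [0, 0, 0]], [0, [2, 0, 0], [0, 0, 0]], [0, [4, 0, 0], [0, 0, 0]], [0, [4, 0, 0], [0, 0, 0]], [0, [3, 0, 0], [0, 0, 0]], [0, [1.5, 0, 0], [0, 0, 0]], [0, [0.9, 0, 0], [0, 0, 0]], [0, [0, 0, 0], [0, 0, 0]]])

```text
t: 8.65
tcp_pos: [0.5309, -0.0843, 0.0209]
tool_rot: [1.209, 1.211, -1.209]
ft_force: [0.9, -1.0, 0.2]
opening: 0.0885
```

carry_out(plan=[[1, [0, 0, 0], [0, 0, 0]], [1, [0, 0, 0], [0, 0, 0]], [1, [0, 0, 0], [0, 0, 0]], [1, [0, 0, 0], [0, 0, 0]], [1, [0, 0, 0], [0, 0, 0]], [1, [0, 0, 0], [0, 0, 0]], [1, [0, 0, 0], [0, 0, 0]], [1, [-1, 0, 0], [0, 0, 0]], [1, [-1, 0, 0], [0, 0, 0]]])

```text
t: 9.55
tcp_pos: [0.5309, -0.085, 0.0419]
tool_rot: [1.209, 1.21, -1.209]
ft_force: [0.4, 0.1, -1.3]
opening: 0.0391
```

carry_out(plan=[[1, [-2, 0, 0], [0, 0, 0]], [1, [-3, 0, 0], [0, 0, 0]], [1, [-3, 0, 0], [0, 0, 0]], [1, [-3, 0, 0], [0, 0, 0]], [1, [-2, 0, 0], [0, 0, 0]], [1, [0, 0, -2], [0, 0, 0]], [1, [0, 0.2, -4], [0, 0, 0]], [1, [0, 0.2, -4], [0, 0, 0]], [1, [0, 0.2, -4], [0, 0, 0]], [1, [0, 0.2, -4], [0, 0, 0]]])

```text
t: 10.55
tcp_pos: [0.5387, 0.0966, 0.1723]
tool_rot: [1.21, 1.208, -1.209]
ft_force: [0.6, -1.0, -1.2]
opening: 0.0393
```

carry_out(plan=[[1, [0, 0.2, -4], [0, 0, 0]], [1, [0, 0.2, -4], [0, 0, 0]], [1, [0, 0.2, -4], [0, 0, 0]], [1, [0, 0, -4], [0, 0, 0]], [1, [0, 0, -4], [0, 0, 0]], [1, [0, 0, -2.5], [0, 0, 0]], [1, [0, 0, -1.3], [0, 0, 0]], [1, [0, 0, 0], [0, 0, 0]]])

```text
t: 11.35
tcp_pos: [0.5446, 0.3339, 0.1716]
tool_rot: [1.208, 1.21, -1.208]
ft_force: [-0.7, -0.5, -1.6]
opening: 0.0393
```

carry_out(plan=[[1, [1, 0, 0], [0, 0, 0]], [1, [2.5, 0, 0], [0, 0, 0]], [1, [3, 0, 0], [0, 0, 0]], [1, [3, 0, 0], [0, 0, 0]], [1, [2.5, 0, 0], [0, 0, 0]], [1, [1.3, 0, 0], [0, 0, 0]], [1, [0.6, 0, 0], [0, 0, 0]], [1, [0.3, 0, 0], [0, 0, 0]], [1, [0.2, 0, 0], [0, 0, 0]], [1, [0, 0, 0], [0, 0, 0]]])

```text
t: 12.35
tcp_pos: [0.5453, 0.3331, 0.028]
tool_rot: [1.21, 1.209, -1.208]
ft_force: [-0.2, 0.1, -1.3]
opening: 0.0392
```

carry_out(plan=[[1, [0.1, 0, 0], [0, 0, 0]], [1, [0.05, 0, 0], [0, 0, 0]], [1, [0.05, 0, 0], [0, 0, 0]], [1, [0, 0, 0], [0, 0, 0]]])

```text
t: 12.75
tcp_pos: [0.545, 0.3331, 0.0254]
tool_rot: [1.209, 1.209, -1.209]
ft_force: [0.5, -0.3, -1.5]
opening: 0.0394
```

carry_out(plan=[[1, [0.05, 0, 0], [0, 0, 0]], [1, [0.05, 0, 0], [0, 0, 0]], [1, [0, 0, 0], [0, 0, 0]]])

```text
t: 13.05
tcp_pos: [0.545, 0.3331, 0.0253]
tool_rot: [1.21, 1.209, -1.208]
ft_force: [-1.8, -1.2, 6.8]
opening: 0.039
```

carry_out(plan=[[0.35, [0, 0, 0], [0, 0, 0]], [0.35, [0, 0, 0], [0, 0, 0]], [0.35, [0, 0, 0], [0, 0, 0]], [0.35, [0, 0, 0], [0, 0, 0]], [0.35, [0, 0, 0], [0, 0, 0]], [0.35, [-1, 0, 0], [0, 0, 0]], [0.35, [-3, 0, 0], [0, 0, 0]], [0.35, [-4, 0, 0], [0, 0, 0]], [0.35, [-4, 0, 0], [0, 0, 0]], [0, [-3, 0, 0], [0, 0, 0]]])

```text
t: 14.05
tcp_pos: [0.5452, 0.3331, 0.1779]
tool_rot: [1.212, 1.208, -1.206]
ft_force: [-0.8, -0.1, 0.1]
opening: 0.0632
```

carry_out(plan=[[0, [0, -2, 3], [0, 0, 0]], [0, [0, -2, 4], [0, 0, 0]], [0, [0, -2, 4], [0, 0, 0]], [0, [0, -2, 3], [0, 0, 0]], [0, [0, -1.4, 2], [0, 0, 0]], [0, [0, -0.7, 1], [0, 0, 0]], [0, [2, 0, 0], [0, 0, 0]], [0, [4, 0, 0], [0, 0, 0]], [0, [4, 0, 0], [0, 0, 0]]])

```text
t: 14.95
tcp_pos: [0.4449, 0.1634, 0.074]
tool_rot: [1.211, 1.207, -1.206]
ft_force: [-0.1, 0.3, -1.0]
opening: 0.0879
```

carry_out(plan=[[0, [3, 0, 0], [0, 0, 0]], [0, [1.5, 0, 0], [0, 0, 0]], [0, [0.8, 0, 0], [0, 0, 0]], [0, [0, 0, 0], [0, 0, 0]]])

```text
t: 15.35
tcp_pos: [0.4442, 0.1632, 0.0209]
tool_rot: [1.209, 1.21, -1.21]
ft_force: [0.9, 0.8, 0.8]
opening: 0.0884
```

carry_out(plan=[[1, [0, 0, 0], [0, 0, 0]], [1, [0, 0, 0], [0, 0, 0]], [1, [0, 0, 0], [0, 0, 0]], [1, [0, 0, 0], [0, 0, 0]], [1, [0, 0, 0], [0, 0, 0]], [1, [0, 0, 0], [0, 0, 0]], [1, [0, 0, 0], [0, 0, 0]], [1, [-1, 0, 0], [0, 0, 0]], [1, [-1, 0, 0], [0, 0, 0]]], force=30)

```text
t: 16.25
tcp_pos: [0.4438, 0.163, 0.0418]
tool_rot: [1.209, 1.21, -1.21]
ft_force: [-0.3, -1.2, -1.9]
opening: 0.0382
```

carry_out(plan=[[1, [-2, 0, 0], [0, 0, 0]], [1, [-3, 0, 0], [0, 0, 0]], [1, [-3, 0, 0], [0, 0, 0]], [1, [-3, 0, 0], [0, 0, 0]], [1, [-2, 0, 0], [0, 0, 0]], [1, [0, 0.4, 2], [0, 0, 0]], [1, [0, 0.8, 4], [0, 0, 0]], [1, [0, 0.8, 4], [0, 0, 0]], [1, [0, 0.8, 4], [0, 0, 0]], [1, [0, 0.8, 4], [0, 0, 0]]])

```text
t: 17.25
tcp_pos: [0.4798, -0.0185, 0.1721]
tool_rot: [1.209, 1.209, -1.209]
ft_force: [1.0, 0.1, -1.7]
opening: 0.0381
```

carry_out(plan=[[1, [0, 0.8, 4], [0, 0, 0]], [1, [0, 0.8, 4], [0, 0, 0]], [1, [0, 0.8, 4], [0, 0, 0]], [1, [0, 0.8, 4], [0, 0, 0]], [1, [0, 0.8, 4], [0, 0, 0]], [1, [0, 0.8, 4], [0, 0, 0]], [1, [0, 0.8, 4], [0, 0, 0]], [1, [0, 0.6, 4], [0, 0, 0]], [1, [0, 0.4, 3], [0, 0, 0]], [1, [0, 0.2, 2.3], [0, 0, 0]]])

```text
t: 18.25
tcp_pos: [0.5476, -0.3918, 0.1716]
tool_rot: [1.21, 1.209, -1.21]
ft_force: [0.0, 1.2, -1.9]
opening: 0.0388
```

carry_out(plan=[[1, [0, 0, 0], [0, 0, 0]]])

```text
t: 18.35
tcp_pos: [0.5473, -0.3925, 0.1712]
tool_rot: [1.211, 1.208, -1.212]
ft_force: [-0.3, -0.4, -2.5]
opening: 0.0383
```

Run:
```python
from h import *
print(read_state()["tcp_pos"])
c=get_calibration("wrist");p,d=capture("wrist");cv2.imwrite("pics/w1.png",p[:,:,::-1])
W=cloud(d,c);hsv=cv2.cvtColor(p,cv2.COLOR_RGB2HSV);H,S=hsv[...,0].astype(int),hsv[...,1];z=W[...,2]
m=(H>=3)&(H<=16)&(S>90)&(z<.03)&(z>.016)&(np.hypot(W[...,0]-.54,W[...,1]+.36)<.13)
print(m.sum(),cv2.minAreaRect((W[m][:,:2]*1000).astype(np.float32)))
```

```text
[ 0.5472836  -0.39250665  0.17115696]
2414 ((540.045654296875, -364.4126892089844), (130.7056121826172, 150.4044189453125), 15.207756042480469)
```

View pics/w1.png

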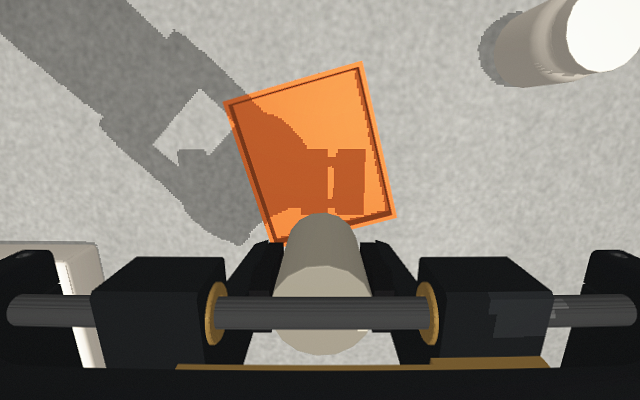

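The wrist view shows the core upright between the pads at about (320,300). The orange tray lies at (325,150), with its refined centre at (540,-364) mm. I lower onto the far slot.

carry_out(plan=[[1, [1, 0, 0], [0, 0, 0]], [1, [2.5, 0, 0], [0, 0, 0]], [1, [3, 0, 0], [0, 0, 0]], [1, [3, 0, 0], [0, 0, 0]], [1, [2.5, 0, 0], [0, 0, 0]], [1, [1.3, 0, 0], [0, 0, 0]], [1, [0.6, 0, 0], [0, 0, 0]], [1, [0.3, 0, 0], [0, 0, 0]], [1, [0.2, 0, 0], [0, 0, 0]], [1, [0.1, 0, 0], [0, 0, 0]]])

```text
t: 19.4
tcp_pos: [0.5483, -0.3902, 0.0271]
tool_rot: [1.209, 1.208, -1.209]
ft_force: [0.9, 0.3, -2.7]
opening: 0.0385
```

carry_out(plan=[[1, [0.05, 0, 0], [0, 0, 0]], [1, [0.05, 0, 0], [0, 0, 0]], [1, [0, 0, 0], [0, 0, 0]]])

```text
t: 19.7
tcp_pos: [0.548, -0.3901, 0.0254]
tool_rot: [1.209, 1.209, -1.209]
ft_force: [-0.4, 0.5, -2.6]
opening: 0.038
```

carry_out(plan=[[1, [0.05, 0, 0], [0, 0, 0]], [1, [0.05, 0, 0], [0, 0, 0]], [1, [0, 0, 0], [0, 0, 0]]])

```text
t: 20.0
tcp_pos: [0.548, -0.3901, 0.0253]
tool_rot: [1.209, 1.208, -1.209]
ft_force: [-2.3, 1.4, 5.8]
opening: 0.0381
```

carry_out(plan=[[0.35, [0, 0, 0], [0, 0, 0]], [0.35, [0, 0, 0], [0, 0, 0]], [0.35, [0, 0, 0], [0, 0, 0]], [0.35, [0, 0, 0], [0, 0, 0]], [0.35, [0, 0, 0], [0, 0, 0]], [0.35, [-1, 0, 0], [0, 0, 0]], [0.35, [-3, 0, 0], [0, 0, 0]], [0.35, [-4, 0, 0], [0, 0, 0]], [0.35, [-4, 0, 0], [0, 0, 0]], [0, [-3, 0, 0], [0, 0, 0]]])

```text
t: 21.0
tcp_pos: [0.5482, -0.3902, 0.178]
tool_rot: [1.209, 1.206, -1.209]
ft_force: [0.5, -0.9, 0.3]
opening: 0.063
```

carry_out(plan=[[0, [0, -1.4, -3], [0, 0, 0]], [0, [0, -1.6, -4], [0, 0, 0]], [0, [0, -1.6, -4], [0, 0, 0]], [0, [0, -1.6, -4], [0, 0, 0]], [0, [0, -1.6, -4], [0, 0, 0]], [0, [0, -1.4, -3], [0, 0, 0]], [0, [0, -0.6, -1], [0, 0, 0]], [0, [2, 0, 0], [0, 0, 0]], [0, [4, 0, 0], [0, 0, 0]], [0, [4, 0, 0], [0, 0, 0]]])

```text
t: 22.0
tcp_pos: [0.4509, -0.161, 0.0741]
tool_rot: [1.209, 1.205, -1.208]
ft_force: [1.3, 0.6, -0.1]
opening: 0.088
```

carry_out(plan=[[0, [3, 0, 0], [0, 0, 0]], [0, [1.5, 0, 0], [0, 0, 0]], [0, [0.8, 0, 0], [0, 0, 0]], [0, [0, 0, 0], [0, 0, 0]]])

```text
t: 22.4
tcp_pos: [0.4502, -0.1605, 0.0209]
tool_rot: [1.209, 1.21, -1.21]
ft_force: [0.8, -0.4, 0.2]
opening: 0.088
```

carry_out(plan=[[1, [0, 0, 0], [0, 0, 0]], [1, [0, 0, 0], [0, 0, 0]], [1, [0, 0, 0], [0, 0, 0]], [1, [0, 0, 0], [0, 0, 0]], [1, [0, 0, 0], [0, 0, 0]], [1, [0, 0, 0], [0, 0, 0]], [1, [0, 0, 0], [0, 0, 0]], [1, [-1, 0, 0], [0, 0, 0]], [1, [-1, 0, 0], [0, 0, 0]]])

```text
t: 23.3
tcp_pos: [0.4499, -0.1599, 0.0419]
tool_rot: [1.209, 1.21, -1.209]
ft_force: [-1.3, -0.5, -1.4]
opening: 0.0382
```

carry_out(plan=[[1, [-2, 0, 0], [0, 0, 0]], [1, [-3, 0, 0], [0, 0, 0]], [1, [-3, 0, 0], [0, 0, 0]], [1, [-3, 0, 0], [0, 0, 0]], [1, [-2, 0, 0], [0, 0, 0]], [1, [0, 1, 2], [0, 0, 0]], [1, [0, 1.8, 4], [0, 0, 0]], [1, [0, 1.8, 4], [0, 0, 0]], [1, [0, 1.8, 4], [0, 0, 0]], [1, [0, 1.2, 2], [0, 0, 0]]])

```text
t: 24.3
tcp_pos: [0.5264, -0.3228, 0.1718]
tool_rot: [1.21, 1.207, -1.211]
ft_force: [-0.1, 0.9, -1.5]
opening: 0.0385
```

carry_out(plan=[[1, [0, 0.6, 1.2], [0, 0, 0]], [1, [1, 0, 0], [0, 0, 0]], [1, [2.5, 0, 0], [0, 0, 0]], [1, [3, 0, 0], [0, 0, 0]], [1, [3, 0, 0], [0, 0, 0]], [1, [2.5, 0, 0], [0, 0, 0]], [1, [1.3, 0, 0], [0, 0, 0]], [1, [0.6, 0, 0], [0, 0, 0]], [1, [0.3, 0, 0], [0, 0, 0]], [1, [0.2, 0, 0], [0, 0, 0]]])

```text
t: 25.3
tcp_pos: [0.5323, -0.3322, 0.0281]
tool_rot: [1.209, 1.208, -1.209]
ft_force: [0.3, -0.3, -2.5]
opening: 0.038
```

carry_out(plan=[[1, [0.1, 0, 0], [0, 0, 0]], [1, [0.05, 0, 0], [0, 0, 0]], [1, [0.05, 0, 0], [0, 0, 0]], [1, [0, 0, 0], [0, 0, 0]]])

```text
t: 25.7
tcp_pos: [0.532, -0.3321, 0.0254]
tool_rot: [1.209, 1.209, -1.209]
ft_force: [0.0, -0.3, -1.3]
opening: 0.0383
```

carry_out(plan=[[1, [0.05, 0, 0], [0, 0, 0]], [1, [0.05, 0, 0], [0, 0, 0]], [1, [0, 0, 0], [0, 0, 0]]])

```text
t: 26.0
tcp_pos: [0.5321, -0.3321, 0.0253]
tool_rot: [1.209, 1.208, -1.209]
ft_force: [-2.5, 1.3, 6.7]
opening: 0.0382
```

carry_out(plan=[[0.35, [0, 0, 0], [0, 0, 0]], [0.35, [0, 0, 0], [0, 0, 0]], [0.35, [0, 0, 0], [0, 0, 0]], [0.35, [0, 0, 0], [0, 0, 0]], [0.35, [0, 0, 0], [0, 0, 0]], [0.35, [-1, 0, 0], [0, 0, 0]], [0.35, [-3, 0, 0], [0, 0, 0]], [0.35, [-4, 0, 0], [0, 0, 0]], [0.35, [-4, 0, 0], [0, 0, 0]], [0, [-3, 0, 0], [0, 0, 0]]])

```text
t: 27.0
tcp_pos: [0.5322, -0.3321, 0.1778]
tool_rot: [1.209, 1.206, -1.208]
ft_force: [0.2, -0.2, -0.4]
opening: 0.0633
```

carry_out(plan=[[0, [0, -0.1, -3], [0, 0, 0]], [0, [0, -0.1, -4.5], [0, 0, 0]], [0, [0, -0.1, -4.5], [0, 0, 0]], [0, [0, -0.1, -4.5], [0, 0, 0]], [0, [0, -0.1, -4.5], [0, 0, 0]], [0, [0, -0.1, -4.5], [0, 0, 0]], [0, [0, -0.1, -4.5], [0, 0, 0]], [0, [0, -0.1, -4.5], [0, 0, 0]], [0, [0, -0.1, -4.5], [0, 0, 0]], [0, [0, 0, -3.5], [0, 0, 0]]])

```text
t: 28.0
tcp_pos: [0.5225, 0.0954, 0.1752]
tool_rot: [1.209, 1.209, -1.208]
ft_force: [0.4, 0.4, 0.3]
opening: 0.088
```

carry_out(plan=[[0, [2, 0, 0], [0, 0, 0]], [0, [4, 0, 0], [0, 0, 0]], [0, [4, 0, 0], [0, 0, 0]], [0, [3, 0, 0], [0, 0, 0]], [0, [1.7, 0, 0], [0, 0, 0]], [0, [1, 0, 0], [0, 0, 0]], [0, [0, 0, 0], [0, 0, 0]]])

```text
t: 28.7
tcp_pos: [0.5228, 0.093, 0.0169]
tool_rot: [1.209, 1.21, -1.21]
ft_force: [0.1, 0.0, 0.5]
opening: 0.0881
```

carry_out(plan=[[1, [0, 0, 0], [0, 0, 0]], [1, [0, 0, 0], [0, 0, 0]], [1, [0, 0, 0], [0, 0, 0]], [1, [0, 0, 0], [0, 0, 0]], [1, [0, 0, 0], [0, 0, 0]], [1, [0, 0, 0], [0, 0, 0]], [1, [0, 0, 0], [0, 0, 0]], [1, [-1, 0, 0], [0, 0, 0]], [1, [-1, 0, 0], [0, 0, 0]]], force=45)

```text
t: 29.6
tcp_pos: [0.5226, 0.093, 0.0376]
tool_rot: [1.209, 1.21, -1.21]
ft_force: [0.3, 0.5, -4.3]
opening: 0.037
```

carry_out(plan=[[1, [-2, 0, 0], [0, 0, 0]], [1, [-2, 0, 0], [0, 0, 0]], [1, [-2, 0, 0], [0, 0, 0]], [1, [-2, 0, 0], [0, 0, 0]], [1, [0, 2, 1], [0, 0, 0]], [1, [0, 3, 1], [0, 0, 0]], [1, [0, 3, 1.5], [0, 0, 0]], [1, [0, 3, 1.5], [0, 0, 0]], [1, [0, 3, 1], [0, 0, 0]], [1, [0, 2, 1], [0, 0, 0]]])

```text
t: 30.6
tcp_pos: [0.6842, 0.0223, 0.1176]
tool_rot: [1.209, 1.209, -1.209]
ft_force: [-0.8, 0.9, -4.1]
opening: 0.0368
```

carry_out(plan=[[1, [0, 0.6, 0], [0, 0, 0]], [1, [1, 0, 0], [0, 0, 0]], [1, [2, 0, 0], [0, 0, 0]], [1, [2, 0, 0], [0, 0, 0]], [1, [2, 0, 0], [0, 0, 0]], [1, [1.2, 0, 0], [0, 0, 0]], [1, [0.6, 0, 0], [0, 0, 0]], [1, [0.3, 0, 0], [0, 0, 0]], [1, [0.2, 0, 0], [0, 0, 0]], [1, [0, 0, 0], [0, 0, 0]]])

```text
t: 31.6
tcp_pos: [0.6892, 0.023, 0.0248]
tool_rot: [1.21, 1.209, -1.209]
ft_force: [0.5, 0.0, -4.0]
opening: 0.0368
```

carry_out(plan=[[1, [0.1, 0, 0], [0, 0, 0]], [1, [0.1, 0, 0], [0, 0, 0]], [1, [0.1, 0, 0], [0, 0, 0]], [1, [0, 0, 0], [0, 0, 0]]])

```text
t: 32.0
tcp_pos: [0.6891, 0.023, 0.0215]
tool_rot: [1.209, 1.209, -1.209]
ft_force: [-0.1, 1.3, -2.6]
opening: 0.0374
```

carry_out(plan=[[1, [0.05, 0, 0], [0, 0, 0]], [1, [0.05, 0, 0], [0, 0, 0]], [1, [0, 0, 0], [0, 0, 0]]])

```text
t: 32.3
tcp_pos: [0.6891, 0.023, 0.0213]
tool_rot: [1.209, 1.209, -1.209]
ft_force: [-2.3, -0.1, 5.4]
opening: 0.0373
```

Contact again; I release, rise and check everything.

carry_out(plan=[[0.35, [0, 0, 0], [0, 0, 0]], [0.35, [0, 0, 0], [0, 0, 0]], [0.35, [0, 0, 0], [0, 0, 0]], [0.35, [0, 0, 0], [0, 0, 0]], [0.35, [0, 0, 0], [0, 0, 0]], [0.35, [-1, 0, 0], [0, 0, 0]], [0.35, [-3, 0, 0], [0, 0, 0]], [0.35, [-4, 0, 0], [0, 0, 0]], [0.35, [-4, 0, 0], [0, 0, 0]], [0.35, [-3, 0, 0], [0, 0, 0]]])

```text
t: 33.3
tcp_pos: [0.6893, 0.023, 0.1741]
tool_rot: [1.211, 1.206, -1.207]
ft_force: [0.0, -0.4, -0.5]
opening: 0.0573
```

carry_out(plan=[[0.35, [-2, -4, 0], [0, 0, 0]], [0.35, [-2, -4, 0], [0, 0, 0]], [0.35, [-2, -4, 0], [0, 0, 0]], [0.35, [0, -2, 0], [0, 0, 0]], [0.35, [0, 0, 0], [0, 0, 0]]])

```text
t: 33.8
tcp_pos: [0.5473, 0.0232, 0.2323]
tool_rot: [1.21, 1.207, -1.208]
ft_force: [0.1, 0.6, 0.4]
opening: 0.0573
```

```bash
python3 - <<'E'
from h import *
for n in ["side","scene"]:
    c=get_calibration(n);p,d=capture(n);cv2.imwrite(f"pics/{n}9.png",p[:,:,::-1])
    if n=="side": np.savez("end0.npz",p=p,d=d,**c)
E
python3 m.py end | grep obj
python3 - <<'E'
import numpy as np
T={"orange":(540,-364.4,15.2),"green":(689,23,-6.4),"blue":(541.4,363,6.1)}
print(T)
E
```

```text
obj px [322. 129.] 574 top 0.089 xy 737.8 -258.9 r 30.9 rgb [174. 166. 154.] [141.  133.  122.5]
 obj px [397. 133.] 374 top 0.068 xy 541.1 -360.6 r 51.2 rgb [141. 134. 119.] [112. 106.  94.]
 obj px [509. 135.] 1020 top 0.058 xy 230.9 -538.3 r 56.3 rgb [122.  83.  50.] [137. 130. 119.]
 obj px [282. 180.] 280 top 0.064 xy 686.1 24.8 r 11.0 rgb [144.  117.5  61.5] [119.  94.  48.]
 obj px [198. 216.] 1360 top 0.089 xy 732.3 252.0 r 34.8 rgb [124. 131. 122.] [122. 129. 120.]
 obj px [236. 293.] 1711 top 0.066 xy 539.7 362.3 r 50.7 rgb [145.  33.  29.] [110.  35.  26.]
{'orange': (540, -364.4, 15.2), 'green': (689, 23, -6.4), 'blue': (541.4, 363, 6.1)}
```

View pics/side9.png

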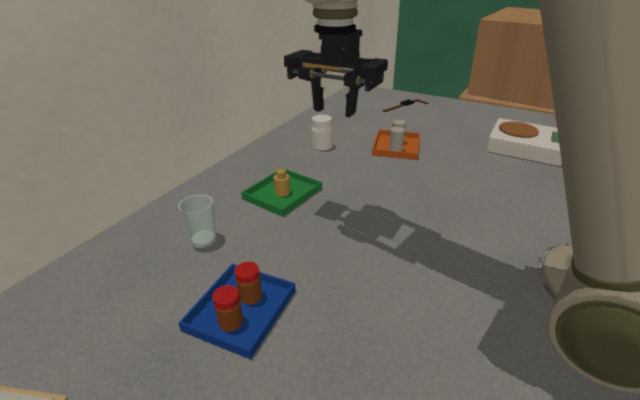

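View pics/scene9.png

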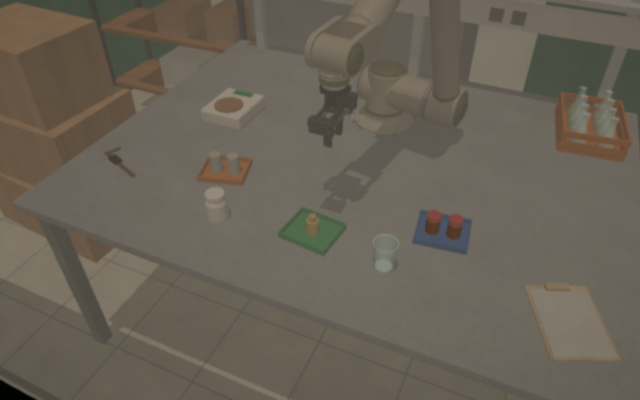

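Both views show all five standing upright in the right trays: the side view has cores at (398,136), weight at (282,184) and jars at (248,283) and (228,309). The beaker (200,220) and tub (321,133) are where they were. I hand in.

```bash
python3 -c "
from station import *
print(close_job(), read_state()['t'])"
```

```text
the job is handed in; nothing more can be done
the job is handed in; nothing more can be done
```

All five things are sorted and the job was handed in at about 34 s of the 118 s allowed. No verdict came back, so success rests on my own checks.

- **Placing:** Both cores are in the orange tray, both jars in the blue, and the brass weight in the green. I lowered each one until the wrist force showed it touching the tray floor (about 5–7 N), then opened the gripper only part way and rose straight up.
- **Final pictures:** The side and scene views show everything upright. The side-view depth puts the weight about 3 mm from the green tray's centre. It puts the core pair and the jar pair within about 4 mm of their tray centres.
- **Slots:** The two things in each pair sit about 30 mm either side of the tray centre. That comes from where the arm released them; I did not measure each one separately at the end.
- **Bystanders:** The beaker and tub measured within 1–4 mm of their starting positions, which is about the measuring noise.
- **Disagreements:** The scene camera's depth did not fit its calibration, so I used that camera only for looking. The side view's first estimate of the orange tray centre was about 4 mm off the closer wrist view. The first core was set down to the earlier estimate, about 3 mm off its intended slot but well inside the limits.

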